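# Clamp the turned jar in the carver's vise and press its lid on

## Task

On the carver's stall, wind the vise's handwheel clockwise, a grasp at a time, until the sliding jaw holds the wooden jar snugly against the fixed jaw (firm, but without crushing it). Then take the smaller of the two knobbed lids, set it on the clamped jar and press it down until it is fully home and level on the rim. Let go of everything, and leave the carved figures standing where they are.

Things in the scene. Friction and masses are not known exactly. Their poses are not given: they have to be found in the camera images.
- vise: grey bench vise fixed to the table, 130 x 330 mm; origin at the table top under the bed's middle; local y runs along the bed from the handwheel end to the fixed jaw. Bed top 30 mm above the table. The two jaws are flat, dark steel with pale wooden pads, 110 mm wide (the sliding one sprung), tops 86 mm above the table; a clamped jar stands near local (0, 55 mm).
- wheel_hub (a point): centre of the handwheel, on its upright axis at the rim's height (127 mm above the table), local (0, -118 mm) of the vise. Black round rim 14 mm thick, centre-line radius 52 mm; three spokes 10 mm thick, 120 degrees apart, one along the point's x axis (it turns with the wheel); hub 26 mm across, 10 mm above the rim line; grey gear housing below, top at 75 mm.
- wheel (a joint): handwheel angle in rad, grows clockwise seen from above; 0 = jaw fully open, 5.0 = jaw just closed on the jar with the jar against the fixed jaw; starts between 1.4 and 2.5. Stiff (about 6 N at the rim), stays where it is left. Moves the jaw 10 mm per rad by rack and pinion; past 5.0 its sprung pad presses on the jar with 15 N per 0.1 rad.
- jaw (a joint): travel of the sliding jaw towards the fixed jaw in m; 0 = fully open, 0.050 = closes on the jar.
- jar: turned wooden jar, 81 mm across, 100 mm high, standing loose on the vise bed between the jaws; mouth 68 mm across; origin at the centre of its underside, z up. Just inside the mouth are three small sprung steel catches, which the lid must be pushed past (about 10 N).
- jar_rim (a point): centre of the jar's mouth at the rim, 100 mm above its underside.
- lid: the jar's wooden lid, the smaller of two knobbed lids on the table, right way up: tapered plug below 65 mm across, 14 mm deep; flange 88 mm across, 10 mm thick; round knob 25 mm across, from 24 to 58 mm above the origin. Origin: centre of the plug's underside, z up. Pressed home, the flange rests on the rim, origin 14 mm below it; unpressed it stands about 6 mm proud.
- big_lid: a larger knobbed lid of the same make, flange 126 mm across, 58 mm high; does not fit this jar; it and the small lid may change places.
- figure_a: carved wooden figure with a hat, 180 mm high, base 60 mm; origin under its base.
- figure_b: dark carved wooden figure, 150 mm high, base 50 mm; origin under its base.
- figure_c: pale carved wooden figure, 160 mm high, base 55 mm; origin under its base.

How it is judged:
On the way, in this order (a step that is already met when the one before it is completed fails the run):
1. the jar is clamped snugly between the jaws by turning the handwheel, its lid not yet on (value of joint jaw above 0.0495 m and contact force between jaw and jar above 4 N and horizontal distance between lid and jar above 0.1 m), for 0.2 s.
2. the lid is pressed home on the clamped jar (z of lid in the frame of jar below 0.0875 m and horizontal distance between lid and jar below 0.005 m and value of joint jaw above 0.0495 m), for 0.2 s.
At the end, for the whole second after the job is handed in: The jaw presses on the jar (jaw joint over 49.5 mm, over 2 N), the jar stands upright (0.06 rad) on the vise bed, and the small lid is home on its rim: origin within 1.5 mm of 86 mm above the jar's underside, centred within 5 mm, level within 0.04 rad, at rest (all of step 2 and contact force between jaw and jar above 2 N and z of lid in the frame of jar above 0.0845 m and angle between the z axis of lid and the z axis of jar, either way round below 0.04 rad and angle between jar's own z axis and vertical below 0.06 rad and z of jar in the frame of vise below 0.033 m and linear speed of lid below 0.02 m/s); the robot touches nothing.
It fails at once if the jar is crushed (jaw force over 80 N) (contact force between jaw and jar above 80 N).
It fails at once if a carved figure is knocked over or shifted by more than 40 mm (distance of any of figure_a, figure_b, figure_c from where it was at the start of the episode above 0.04 m).
It also fails if it takes over 72 s, if anything falls off the work surface, if the arm or the gripper's body presses on something with over 40 N, if the wrist force passes 120 N, or if a joint passes its speed limit or range.

## Robot

A 6-joint arm with a two-finger parallel gripper is mounted at the origin on the work surface. World frame = base frame: x ahead of the robot, y to its left, z up, the work surface at z = 0. Lengths are in m, angles in rad, forces in N, time in s.
With the tool pointing down it reaches from about 0.35 to 0.925 m from the base axis. Payload 6.4 kg.
Tool frame: the origin (TCP) lies on the centre line of the jaws, within the pads' length; the fingertips stand tip_reach ahead of it and the grasp point (between the pads) lies 11 mm behind it (tip_reach is the distance from the TCP to the fingertips, in m); z points along the fingers, y is the line along which they close (so a half turn about z gives the same grasp; the last joint's range is limited). The gripper opens to 85 mm and grips with 20 to 120 N. Pads are 22 mm wide; open, the fingers measure 114 mm over their backs; the gripper's body (76 mm by 85 mm) begins 54 mm behind the grasp point. The pads swing forward as they close: fully open they stand 13 mm farther back than shut.
Start: joints at [0.967, 0.245, 1.558, -0, 1.339, -0.174], TCP at [0.271, 0.591, 0.239] pointing down, gripper open.
Joint ranges: [-3.13, 3.13], [-1.02, 2.26], [0.13, 2.54], [-0.95, 4.09], [0.21, 2.88], [-2.74, 2.74]. Speed limits (rad/s): [2.57, 2.57, 3.14, 3.14, 3.14, 3.14].

## Interface

Orientations are given as [roll, pitch, yaw] about the fixed x, y, z axes, in that order (R = Rz(yaw) Ry(pitch) Rx(roll)).
In Python, from station import get_obs, get_image, job_done, search_frame, cut_out, tip_reach gives the robot as it stands.
- The arm moves only by the tool jog_arm, never from a script. Its argument "rows" is one flat list of numbers, 7 for each row, row after row: the shift along the tool's x, y, z in m, then the turn, a rotation vector about the tool's x, y, z in degrees, then the finger opening in m, from 0 to 0.0854. A call has 1 to 12 rows; each row shifts and turns the commanded pose from where the row before left it, along the tool's axes as they then stand; what a row does not reach is not made up. A row lasts 1/10 s, in which the tool goes at most 50 mm and 8.59 degrees, less where a joint would pass 70% of its speed; a pose out of reach is approached as far as the arm can. A call is refused whole if a number of a shift passes 0.05 or a number of a turn 8.59, either way. A call with a gripper value outside its range is refused whole. The fingers move at their own pace and stop on an object; "grip_force" is the grip in N (left out, the last holds). Time passes only in rows, so rows that do not move let the fingers close. It gives the time, the measured TCP pose, the force, the opening and the grip force at its end, in the units of the state.
- get_obs(): the state, without advancing time (a new reading comes with each control period).
- get_image(name): name is "side" or "top"; returns a dict with "img" (400x640x3 uint8, red, green, blue), "range_z" (400x640 float32, m along the optical axis (not along the pixel's ray), 0 where there is no reading), "fx", "fy", "cx", "cy" (pixels), "dist_coeffs" ([k1, k2, p1, p2, k3] as OpenCV has them; the pictures are not rectified), "camera_from_world" (4x4, takes a point from world to camera coordinates). Camera axes: x right, y up, looking along -z (the intrinsics and any distortion apply to the point x, -y, -z); pixel columns grow to the right and rows downward; lengths in m; the calibration is good to about 2 mm. A picture is of the moment at which its call begins.
- job_done(): hands the job in; it is judged then, once.
Trained networks look in the newest picture that a camera, given by its name, has taken for a name from the list of things; names that differ only in an ending like _2 or _b are one class to them, and where a whole thing is asked for, a point or a joint stands for the part that bears it (a point fixed in the world has none). Each returns a list of dicts, best first, with "score" (0 to 1); they miss things now and then, are a little off and sometimes report something else, mostly with a low value. They report only what shows in the picture. A call takes as long as a camera call.
- search_frame(camera, target): "at" ([x, y, z] in m, in world coordinates, good to about 4 mm: the middle of the surface that is visible of it).
- cut_out(camera, target): "region" (400x640 bool, what is visible of it).
The state is a dict: "time": time; "qpos": joint angles; "joint_vel": joint speeds; "effort": joint torques, N m; "position": TCP position; "orientation": TCP orientation; "force": force on the tool from outside, world axes, zero at the start; "ft_torque": the same for the moment, N m; "opening": finger opening in m; "grip_force": force on a finger pad.
Only numpy, scipy, OpenCV 4.12 (cv2) and the standard library are available. Lean on these libraries where they do the work, as an engineer would, in place of code of your own. Each camera call takes 0.05 s, during which the arm holds its last target. There are 200 camera calls.

## Working session

There is one attempt and no reset: what is moved stays moved. The work goes in short steps, Python scripts to look and compute and a tool call to move; the robot and the scene stay as the last step left them, time stands still between calls to the robot, and variables do not carry over. Pictures are saved under pics/ and viewed, at most 10 in all, crops included, and the job is handed in when it is done.

Besides the shell and the picture viewer there is one more tool, called after "Call:" by a JSON object that holds its "method" and its "body". jog_arm: Moves the arm, as the interface text tells. Its arguments: {"type":"object","properties":{"rows":{"type":"array"},"grip_force":{"type":"number"}},"required":["rows"]}

```bash
mkdir -p pics; ls; cat > h.py <<'E'
import numpy as np, cv2
from station import *
def world(im, mask=None):
    h,w=im["range_z"].shape
    z=im["range_z"]; v,u=np.nonzero((z>0) if mask is None else (mask&(z>0)))
    K=np.array([[im["fx"],0,im["cx"]],[0,im["fy"],im["cy"]],[0,0,1.]])
    n=cv2.undistortPoints(np.stack([u,v],1).astype(np.float64)[:,None],K,np.array(im["dist_coeffs"]))[:,0]
    d=z[v,u]
    P=np.stack([n[:,0]*d,-n[:,1]*d,-d,np.ones_like(d)],1)
    return (P@np.linalg.inv(np.array(im["camera_from_world"])).T)[:,:3],u,v
def save(im,name):cv2.imwrite("pics/"+name,im["img"][:,:,::-1])
E
python3 - <<'E'
from h import *
o=get_obs();print({k:np.round(v,3) for k,v in o.items()},tip_reach)
for c in ["top","side"]:
    im=get_image(c);save(im,c+"0.png")
    print(c,np.round(np.linalg.inv(np.array(im["camera_from_world"]))[:3],2).tolist(),im["fx"])
    for t in ["vise","wheel_hub","jaw","jar","jar_rim","lid","big_lid","figure_a","figure_b","figure_c"]:
        try: print(t,[(np.round(r["at"],3).tolist(),round(r["score"],2)) for r in search_frame(c,t)[:3]])
        except Exception as e: print(t,e)
E
```

```text
pics
{'time': np.float64(0.0), 'qpos': array([ 0.967,  0.246,  1.559,  0.   ,  1.339, -0.174]), 'joint_vel': array([ 0.   ,  0.   ,  0.   ,  0.   , -0.003,  0.002]), 'effort': array([ 1.0000e-03, -4.2949e+01, -3.2613e+01, -0.0000e+00,  5.0000e-03,
        0.0000e+00]), 'position': array([0.271, 0.59 , 0.238]), 'orientation': array([-3.14 , -0.   ,  2.712]), 'force': array([ 0.857, -0.395,  0.176]), 'ft_torque': array([ 0.019, -0.019, -0.024]), 'grip_force': np.float64(0.0), 'opening': np.float64(0.086)} 0.008
top [[0.01, 0.98, -0.18, 0.38], [-1.0, 0.01, 0.01, 0.01], [0.01, 0.18, 0.98, 1.25]] 388.07742461578835
vise [([0.538, -0.022, 0.075], 0.87)]
wheel_hub [([0.538, -0.106, 0.134], 0.63), ([0.755, 0.109, 0.115], 0.26)]
jaw [([0.543, -0.028, 0.085], 0.9)]
jar [([0.555, 0.063, 0.056], 0.93), ([0.529, -0.102, 0.13], 0.58)]
jar_rim [([0.55, 0.062, 0.056], 0.61)]
lid [([0.443, -0.36, 0.023], 0.79)]
big_lid [([0.458, 0.328, 0.026], 0.88), ([0.445, -0.363, 0.023], 0.47)]
figure_a [([0.756, 0.112, 0.113], 0.98), ([0.684, -0.374, 0.091], 0.6), ([0.699, 0.386, 0.091], 0.59)]
figure_b [([0.756
[... 165 characters left out ...]
, 0.386, 0.091], 0.59)]
side [[0.71, 0.45, -0.54, 0.1], [-0.7, 0.45, -0.55, -0.53], [-0.0, 0.77, 0.64, 0.69]] 385.26491659939035
vise [([0.51, -0.09, 0.064], 0.92)]
wheel_hub [([0.532, -0.108, 0.135], 0.59)]
jaw [([0.516, -0.037, 0.08], 0.91)]
jar [([0.532, 0.05, 0.103], 0.71)]
jar_rim [([0.535, 0.047, 0.1], 0.65)]
lid [([0.432, -0.366, 0.025], 0.83)]
big_lid [([0.452, 0.32, 0.022], 0.8)]
figure_a [([0.758, 0.106, 0.086], 0.89), ([0.693, 0.38, 0.069], 0.81), ([0.678, -0.392, 0.074], 0.75)]
figure_b [([0.758, 0.106, 0.086], 0.89), ([0.693, 0.38, 0.069], 0.81), ([0.678, -0.392, 0.074], 0.75)]
figure_c [([0.758, 0.106, 0.086], 0.89), ([0.693, 0.38, 0.069], 0.81), ([0.678, -0.392, 0.074], 0.75)]
```

View pics/top0.png

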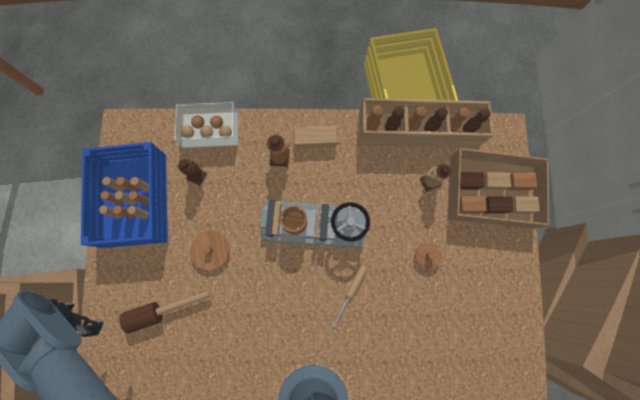

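View pics/side0.png

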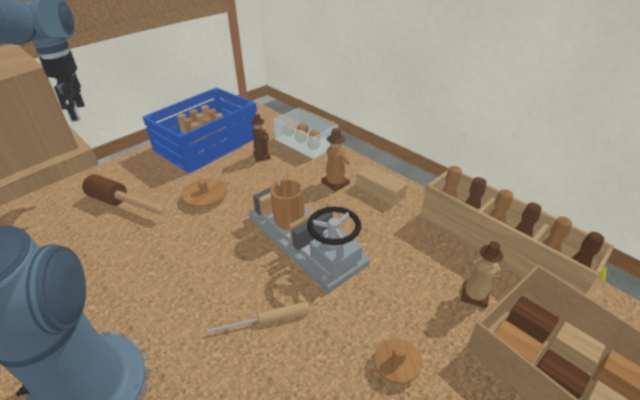

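The top view shows the wheel at about (350,221), the jar at (293,220), the small lid at (428,257) and the big lid at (210,250). The figures are at (192,171), (278,150) and (437,177). Next I'll measure the wheel, its spokes, the lid and the vise.

```bash
cat >> h.py <<'E'
from scipy.optimize import least_squares
def circ(p,r):
    f=lambda c:np.hypot(p[:,0]-c[0],p[:,1]-c[1])-r
    s=least_squares(f,p[:,:2].mean(0),loss="soft_l1",f_scale=.003);return s.x
def wheel(cams=("top","side"),hub0=(0.538,-0.108)):
    for c in cams:
        P,u,v=world(get_image(c))
        d=np.hypot(P[:,0]-hub0[0],P[:,1]-hub0[1])
        R=P[(d>.04)&(d<.07)&(P[:,2]>.118)&(P[:,2]<.145)]
        cc=circ(R,.052) if len(R)>60 else np.array(hub0)
        q=P[(P[:,2]>.115)&(P[:,2]<.14)]-[*cc,0]; rr=np.hypot(q[:,0],q[:,1]); s=(rr>.018)&(rr<.041)
        a=np.degrees(np.arctan2(q[s,1],q[s,0]))
        H=np.histogram(a%120,24,(0,120))[0]
        m=np.degrees(np.angle(np.exp(3j*np.radians(a)).mean()))/3 if s.any() else None
        print(c,"hub",cc.round(4),"z",np.median(R[:,2]).round(4) if len(R) else None,"spoke mod120",m,H.tolist())
E
python3 - <<'E'
from h import *
wheel()
for c in ["top","side"]:
    im=get_image(c);P,u,v=world(im)
    d=np.hypot(P[:,0]-.44,P[:,1]+.363)
    fl=P[(d<.07)&(P[:,2]>.018)&(P[:,2]<.03)]; kn=P[(d<.07)&(P[:,2]>.04)]
    mm=(fl[:,:2].max(0)+fl[:,:2].min(0))/2
    print(c,"flange mid",mm.round(4),np.ptp(fl,0).round(3),"knob",kn.mean(0).round(4),kn.max(0).round(3),len(kn))
    d=np.hypot(P[:,0]-.545,P[:,1]-.055)
    r=P[(d<.06)&(P[:,2]>.122)&(P[:,2]<.14)]
    print("jar rim",circ(r,.0375).round(4),np.median(r[:,2]).round(4),len(r))
    V=P[(abs(P[:,0]-.54)<.09)&(P[:,1]>-.2)&(P[:,1]<.16)&(P[:,2]>.02)&(P[:,2]<.1)]
    rect=cv2.minAreaRect(V[:,:2].astype(np.float32)); print("vise",rect)
    J=P[(abs(P[:,0]-.54)<.09)&(P[:,1]>-.1)&(P[:,1]<.16)&(P[:,2]>.078)&(P[:,2]<.093)]
    ys=np.histogram(J[:,1],40,(-.1,.14))[0];print(ys.tolist())
E
```

```text
top hub [ 0.5385 -0.1037] z 0.1331 spoke mod120 2.7490868996149724 [18, 22, 8, 1, 0, 0, 0, 0, 0, 0, 0, 0, 0, 0, 0, 0, 0, 0, 0, 0, 0, 0, 8, 20]
side hub [ 0.5358 -0.1087] z 0.1326 spoke mod120 2.8475155583239817 [49, 24, 11, 2, 1, 0, 0, 0, 0, 0, 0, 0, 0, 0, 0, 0, 0, 0, 0, 0, 0, 3, 5, 26]
top flange mid [ 0.4441 -0.3633] [0.083 0.085 0.012] knob [ 0.444  -0.3621  0.0557] [ 0.455 -0.353  0.063] 49
jar rim [0.5472 0.0619] 0.1298 182
vise ((0.5469974875450134, 0.002073347568511963), (0.3229931592941284, 0.13020367920398712), 85.89107513427734)
[15, 15, 8, 3, 2, 0, 0, 0, 0, 25, 68, 71, 70, 34, 50, 53, 8, 0, 0, 0, 1, 1, 2, 3, 2, 2, 4, 4, 1, 3, 2, 3, 6, 0, 27, 62, 67, 66, 74, 70]
side flange mid [ 0.4435 -0.3676] [0.088 0.087 0.011] knob [ 0.4403 -0.3687  0.0545] [ 0.456 -0.356  0.061] 211
jar rim [0.5457 0.0601] 0.1285 310
vise ((0.5450292229652405, -0.00377868115901947), (0.31975463032722473, 0.1303045004606247), 86.01070404052734)
[1, 5, 2, 0, 0, 0, 0, 0, 0, 55, 82, 46, 35, 20, 75, 60, 10, 0, 0, 0, 53, 24, 20, 12, 10, 10, 7, 8, 8, 12, 11, 18, 26, 0, 13, 35, 20, 25, 27, 35]
```

```bash
cat >> h.py <<'E'
from scipy.spatial.transform import Rotation as Ro
def go(p,yaw=None,pr=True):
    "tool-frame shift (current axes) to world point p, and turn (deg, tool z) to yaw deg; shift applies if done before turning"
    o=get_obs();R=Ro.from_euler("xyz",o["orientation"]);d=R.inv().apply(np.array(p)-o["position"])
    print("shift",d.round(4),"yaw now",np.degrees(o["orientation"]).round(2))
    if yaw is not None:
        T=Ro.from_euler("xyz",[180,0,yaw],degrees=True);print("turn",np.degrees((R.inv()*T).as_rotvec()).round(2),
          "shift in target axes",T.inv().apply(np.array(p)-o["position"]).round(4))
E
python3 -c "
from h import *
a=np.radians(62.8);go([.5375+.052*np.cos(a),-.1065+.052*np.sin(a),.238],152.8)"
```

```text
shift [-0.5353 -0.4709  0.0013] yaw now [-180.     -0.    155.37]
turn [-0.   -0.    2.57] shift in target axes [-0.5559 -0.4464  0.0013]
```

Call:
{"method": "jog_arm", "body": {"rows": [0, 0, 0, 0, 0, 2.6, 0.03, -0.035, -0.028, 0, 0, 0, 0, 0.03, -0.035, -0.028, 0, 0, 0, 0, 0.03, -0.035, -0.028, 0, 0, 0, 0, 0.03, -0.035, -0.028, 0, 0, 0, 0, 0.03, -0.035, -0.028, 0, 0, 0, 0, 0.03, -0.035, -0.028, 0, 0, 0, 0, 0.03, -0.035, -0.028, 0, 0, 0, 0, 0.03, -0.035, -0.028, 0, 0, 0, 0, 0.03, -0.035, -0.028, 0, 0, 0, 0, 0.03, -0.035, -0.028, 0, 0, 0, 0, 0.03, -0.035, -0.028, 0, 0, 0, 0, 0.03], "grip_force": 40}}

```text
time: 2.5
position: [0.4728, 0.1391, 0.2397]
orientation: [3.141, 0.001, 2.666]
force: [0.8, 0.7, -0.2]
opening: 0.03
grip_force: 0.0
```

Call:
{"method": "jog_arm", "body": {"rows": [-0.035, -0.028, 0, 0, 0, 0, 0.03, -0.035, -0.028, 0, 0, 0, 0, 0.03, -0.035, -0.028, 0, 0, 0, 0, 0.03, -0.035, -0.028, 0, 0, 0, 0, 0.03, -0.035, -0.028, 0, 0, 0, 0, 0.03, 0, 0, 0, 0, 0, 0, 0.03, 0, 0, 0, 0, 0, 0, 0.03]}}

```text
time: 3.2
position: [0.5639, -0.0644, 0.2391]
orientation: [3.141, -0.001, 2.665]
force: [-1.0, 0.2, -0.5]
opening: 0.0302
grip_force: 0.0
```

```bash
python3 -c "
from h import *
wheel(('side',))
a=np.radians(62.8);go([.5375+.052*np.cos(a),-.1065+.052*np.sin(a),.118],152.8);o=get_obs();print(o['qpos'].round(2),o['opening'],o['force'])"
```

```text
side hub [ 0.5358 -0.1087] z 0.1324 spoke mod120 3.0929471818688685 [48, 25, 12, 1, 1, 0, 0, 0, 1, 0, 0, 0, 0, 0, 0, 0, 0, 0, 0, 0, 1, 1, 7, 25]
shift [0.0035 0.0018 0.1211] yaw now [ 1.7999e+02 -4.0000e-02  1.5276e+02]
turn [ 0.01 -0.04 -0.04] shift in target axes [0.0036 0.0018 0.1211]
[-0.31  0.05  1.77  0.    1.32 -1.41] 0.030428635902961014 [ 0.61188403  0.55765531 -0.29303048]
```

Call:
{"method": "jog_arm", "body": {"rows": [0.0035, 0.002, 0.03, 0, 0, 0, 0.03, 0, 0, 0.03, 0, 0, 0, 0.03, 0, 0, 0.03, 0, 0, 0, 0.03, 0, 0, 0.02, 0, 0, 0, 0.03, 0, 0, 0.011, 0, 0, 0, 0.03, 0, 0, 0, 0, 0, 0, 0.03]}}

```text
time: 3.85
position: [0.5605, -0.059, 0.1169]
orientation: [-3.141, -0.003, 2.668]
force: [-0.2, 0.6, -0.2]
opening: 0.0303
grip_force: 0.0
```

Call:
{"method": "jog_arm", "body": {"rows": [0, 0, 0, 0, 0, 0, 0.0, 0, 0, 0, 0, 0, 0, 0.0, 0, 0, 0, 0, 0, 0, 0.0, 0, 0, 0, 0, 0, 0, 0.0]}}

```text
time: 4.25
position: [0.5625, -0.0593, 0.1195]
orientation: [3.139, 0.002, 2.666]
force: [1.1, 5.0, -0.6]
opening: 0.0136
grip_force: 38.3
```

Call:
{"method": "jog_arm", "body": {"rows": [-0.0036, -0.0001, 0, 0, 0, 4, 0.0, -0.0072, -0.0005, 0, 0, 0, 8, 0.0, -0.0072, -0.0005, 0, 0, 0, 8, 0.0, -0.0072, -0.0005, 0, 0, 0, 8, 0.0, -0.0072, -0.0005, 0, 0, 0, 8, 0.0, -0.0036, -0.0001, 0, 0, 0, 4, 0.0, 0, 0, 0, 0, 0, 0, 0]}}

```text
time: 4.95
position: [0.5864, -0.0857, 0.1196]
orientation: [3.14, -0.001, 1.967]
force: [0.6, 4.8, -0.0]
opening: 0.0136
grip_force: 39.0
```

```bash
python3 -c "
from h import *
wheel(('side','top'))
o=get_obs();print(o['position'].round(4),np.degrees(o['orientation']),o['force'],o['ft_torque'])"
```

```text
side hub [ 0.5357 -0.1087] z 0.1325 spoke mod120 -34.63071211611599 [0, 0, 8, 9, 6, 11, 9, 0, 0, 0, 0, 0, 0, 1, 6, 14, 38, 50, 11, 2, 3, 0, 0, 0]
top hub [ 0.538 -0.108] z 0.1312 spoke mod120 -30.98314202305379 [0, 0, 0, 0, 0, 0, 0, 0, 0, 0, 0, 0, 0, 0, 0, 0, 0, 1, 1, 0, 0, 0, 0, 0]
[ 0.5864 -0.0857  0.1196] [1.79880531e+02 1.73625153e-03 1.12767325e+02] [0.40008024 4.27607664 1.64399539] [ 0.79233188  0.00799915 -0.19856321]
```

Call:
{"method": "jog_arm", "body": {"rows": [-0.0036, -0.0001, 0, 0, 0, 4, 0.0, -0.0072, -0.0005, 0, 0, 0, 8, 0.0, -0.0072, -0.0005, 0, 0, 0, 8, 0.0, -0.0072, -0.0005, 0, 0, 0, 8, 0.0, -0.0072, -0.0005, 0, 0, 0, 8, 0.0, -0.0072, -0.0005, 0, 0, 0, 8, 0.0, -0.0072, -0.0005, 0, 0, 0, 8, 0.0, -0.0036, -0.0001, 0, 0, 0, 4, 0.0, 0, 0, 0, 0, 0, 0, 0]}}

```text
time: 5.95
position: [0.5813, -0.1336, 0.1195]
orientation: [-3.14, -0.002, 0.989]
force: [-2.4, 6.6, 4.9]
opening: 0.0136
grip_force: 39.4
```

Call:
{"method": "jog_arm", "body": {"rows": [-0.0036, -0.0001, 0, 0, 0, 4, 0.0, -0.0072, -0.0005, 0, 0, 0, 8, 0.0, -0.0072, -0.0005, 0, 0, 0, 8, 0.0, -0.0072, -0.0005, 0, 0, 0, 8, 0.0, -0.0072, -0.0005, 0, 0, 0, 8, 0.0, -0.0036, -0.0001, 0, 0, 0, 4, 0.0, 0, 0, 0, 0, 0, 0, 0]}}

```text
time: 6.65
position: [0.5533, -0.1539, 0.1195]
orientation: [-3.138, -0.002, 0.292]
force: [-1.4, 10.7, 4.7]
opening: 0.0135
grip_force: 38.9
```

```bash
python3 -c "
from h import *
wheel(('side','top'))
o=get_obs();print(o['position'].round(4),np.degrees(o['orientation']),o['force'],o['ft_torque'],o['qpos'].round(2))
for c in ['top','side']:
    im=get_image(c);P,u,v=world(im)
    if c=='top': save(im,'top1.png')
    d=np.hypot(P[:,0]-.545,P[:,1]-.055)
    r=P[(d<.06)&(P[:,2]>.122)&(P[:,2]<.14)]
    print('jar rim',circ(r,.0375).round(4),np.median(r[:,2]).round(4),len(r))
    J=P[(abs(P[:,0]-.54)<.025)&(P[:,1]>-.1)&(P[:,1]<.16)&(P[:,2]>.078)&(P[:,2]<.093)]
    print(np.histogram(J[:,1],40,(-.1,.14))[0].tolist())
"
```

```text
side hub [ 0.5363 -0.1092] z 0.1325 spoke mod120 -11.166776408847207 [0, 0, 0, 0, 0, 0, 3, 13, 8, 2, 0, 0, 0, 0, 0, 0, 0, 0, 3, 12, 18, 34, 17, 3]
top hub [ 0.5383 -0.1052] z 0.1329 spoke mod120 -14.49681311887724 [0, 0, 0, 0, 0, 0, 0, 0, 0, 0, 0, 0, 0, 0, 0, 0, 0, 0, 2, 3, 5, 7, 5, 1]
[ 0.5533 -0.1539  0.1195] [-1.79818664e+02 -7.82303082e-02  1.67818701e+01] [-0.87285834 11.21757369  4.63925521] [ 1.66572621  0.17398346 -0.17034247] [-0.47  0.21  1.83  0.    1.1   0.81]
jar rim [0.5472 0.0619] 0.1297 184
[2, 7, 1, 3, 6, 0, 0, 0, 0, 0, 0, 0, 0, 11, 33, 32, 33, 9, 28, 28, 2, 1, 2, 0, 0, 0, 0, 0, 0, 0, 0, 0, 6, 0, 7, 33, 32, 31, 32, 31]
jar rim [0.5457 0.06  ] 0.1285 301
[1, 5, 2, 0, 0, 0, 0, 0, 0, 0, 0, 0, 0, 17, 40, 35, 31, 14, 59, 31, 38, 22, 16, 4, 0, 0, 0, 0, 0, 0, 0, 3, 24, 1, 9, 17, 13, 13, 20, 17]
```

Call:
{"method": "jog_arm", "body": {"rows": [-0.0036, -0.0006, 0, 0, 0, 4, 0.0, -0.0072, -0.0007, 0, 0, 0, 8, 0.0, -0.0072, -0.0005, 0, 0, 0, 8, 0.0, -0.0072, -0.0005, 0, 0, 0, 8, 0.0, -0.0036, -0.0001, 0, 0, 0, 4, 0.0]}}

```text
time: 7.35
position: [0.5258, -0.1542, 0.1196]
orientation: [-3.139, -0.004, -0.269]
force: [7.0, 8.8, -0.6]
opening: 0.0133
grip_force: 38.2
```

Call:
{"method": "jog_arm", "body": {"rows": [-0.0036, -0.0001, 0, 0, 0, 4, 0.0]}}

```text
time: 7.45
position: [0.5225, -0.1532, 0.1196]
orientation: [-3.138, -0.004, -0.338]
force: [5.8, 9.7, -0.4]
opening: 0.0133
grip_force: 38.2
```

Call:
{"method": "jog_arm", "body": {"rows": [-0.0036, -0.0001, 0, 0, 0, 4, 0.0]}}

```text
time: 7.55
position: [0.5193, -0.152, 0.1196]
orientation: [-3.138, -0.004, -0.408]
force: [7.2, 9.4, -0.1]
opening: 0.0131
grip_force: 38.2
```

```bash
python3 -c "
from h import *
wheel(('side','top'))
o=get_obs();print(o['position'].round(4),np.degrees(o['orientation']),o['force'],o['ft_torque'],o['qpos'].round(2))
for c in ['top','side']:
    im=get_image(c);P,u,v=world(im)
    d=np.hypot(P[:,0]-.545,P[:,1]-.055)
    r=P[(d<.06)&(P[:,2]>.122)&(P[:,2]<.14)]
    print('jar rim',circ(r,.0375).round(4),np.median(r[:,2]).round(4),len(r))
    J=P[(abs(P[:,0]-.54)<.025)&(P[:,1]>-.1)&(P[:,1]<.16)&(P[:,2]>.078)&(P[:,2]<.093)]
    print(np.histogram(J[:,1],40,(-.1,.14))[0].tolist())
    if c=='top': save(im,'top2.png');cv2.imwrite('pics/top2c.png',cv2.resize(im['img'][180:270,240:390,::-1],None,fx=5,fy=5,interpolation=cv2.INTER_CUBIC))
"
```

```text
side hub [ 0.5362 -0.1109] z 0.1326 spoke mod120 -50.644737854836535 [0, 0, 0, 0, 0, 0, 0, 0, 1, 0, 2, 7, 15, 24, 9, 3, 1, 0, 0, 0, 0, 4, 6, 4]
top hub [ 0.5385 -0.1056] z 0.133 spoke mod120 -52.57408335636219 [0, 0, 0, 0, 0, 0, 0, 0, 0, 0, 0, 3, 6, 8, 7, 3, 0, 0, 0, 0, 0, 0, 0, 0]
[ 0.5189 -0.1519  0.1196] [-179.80416238   -0.18335736  -23.26661468] [3.92555998 8.56657996 0.55771005] [ 1.45264121 -0.706074    0.0330346 ] [-0.5   0.13  1.92  0.    1.08  1.48]
jar rim [0.5475 0.0674] 0.1297 176
[9, 14, 7, 2, 1, 0, 0, 0, 0, 0, 0, 0, 0, 0, 7, 33, 32, 31, 12, 25, 29, 6, 1, 2, 0, 0, 0, 0, 0, 0, 0, 0, 1, 3, 0, 31, 33, 31, 32, 32]
jar rim [0.546  0.0656] 0.1288 302
[2, 5, 0, 0, 0, 0, 0, 0, 0, 0, 0, 0, 0, 0, 20, 51, 33, 34, 15, 62, 31, 34, 22, 13, 5, 0, 0, 0, 0, 0, 0, 0, 4, 25, 8, 11, 13, 12, 15, 15]
```

Call:
{"method": "jog_arm", "body": {"rows": [-0.0027, -0.0001, 0, 0, 0, 3, 0.0]}}

```text
time: 7.85
position: [0.5171, -0.151, 0.1196]
orientation: [-3.138, -0.004, -0.458]
force: [6.9, 8.3, -1.5]
opening: 0.0133
grip_force: 38.4
```

Call:
{"method": "jog_arm", "body": {"rows": [-0.0027, -0.0001, 0, 0, 0, 3, 0.0]}}

```text
time: 7.95
position: [0.5148, -0.1499, 0.1196]
orientation: [-3.138, -0.005, -0.511]
force: [7.9, 7.5, -2.5]
opening: 0.0133
grip_force: 38.4
```

Call:
{"method": "jog_arm", "body": {"rows": [0, 0, 0, 0, 0, 0, 0.0, 0, 0, 0, 0, 0, 0, 0.0]}}

```text
time: 8.15
position: [0.5145, -0.1497, 0.1195]
orientation: [-3.138, -0.004, -0.51]
force: [6.7, 8.6, -1.0]
opening: 0.0133
grip_force: 38.4
```

```bash
python3 -c "
from h import *
for k in range(2): wheel(('side','top'))
o=get_obs();print(o['position'].round(4),np.degrees(o['orientation']),o['force'],o['ft_torque'],o['qpos'].round(2))
for c in ['top','side']:
    im=get_image(c);P,u,v=world(im)
    d=np.hypot(P[:,0]-.545,P[:,1]-.055)
    r=P[(d<.06)&(P[:,2]>.122)&(P[:,2]<.14)]
    print('jar rim',circ(r,.0375).round(4),np.median(r[:,2]).round(4),len(r))
    if c=='top': cv2.imwrite('pics/top3c.png',cv2.resize(im['img'][180:270,240:390,::-1],None,fx=5,fy=5,interpolation=cv2.INTER_CUBIC))
"
```

```text
side hub [ 0.5355 -0.1106] z 0.1327 spoke mod120 -58.12622260022871 [0, 0, 0, 0, 0, 0, 0, 1, 0, 1, 10, 15, 18, 11, 2, 1, 0, 0, 0, 0, 1, 5, 1, 0]
top hub [ 0.5384 -0.1056] z 0.133 spoke mod120 -57.80901009727643 [0, 0, 0, 0, 0, 0, 0, 0, 0, 0, 3, 7, 7, 8, 1, 0, 0, 0, 0, 0, 0, 0, 0, 0]
side hub [ 0.5354 -0.1106] z 0.1326 spoke mod120 -58.439946610900684 [0, 0, 0, 0, 0, 0, 0, 1, 0, 4, 8, 13, 19, 7, 5, 0, 0, 0, 0, 0, 1, 6, 0, 0]
top hub [ 0.5383 -0.1055] z 0.1327 spoke mod120 -58.23833627745643 [0, 0, 0, 0, 0, 0, 0, 0, 0, 1, 3, 7, 7, 7, 1, 0, 0, 0, 0, 0, 0, 0, 0, 0]
[ 0.5145 -0.1498  0.1196] [-179.79343296   -0.21054703  -29.19086531] [7.08529087 7.85824263 0.20397142] [ 1.28326454 -0.99385667  0.17829384] [-0.5   0.12  1.94  0.    1.08  1.58]
jar rim [0.5476 0.0673] 0.1298 179
jar rim [0.5457 0.0654] 0.129 302
```

View pics/top3c.png

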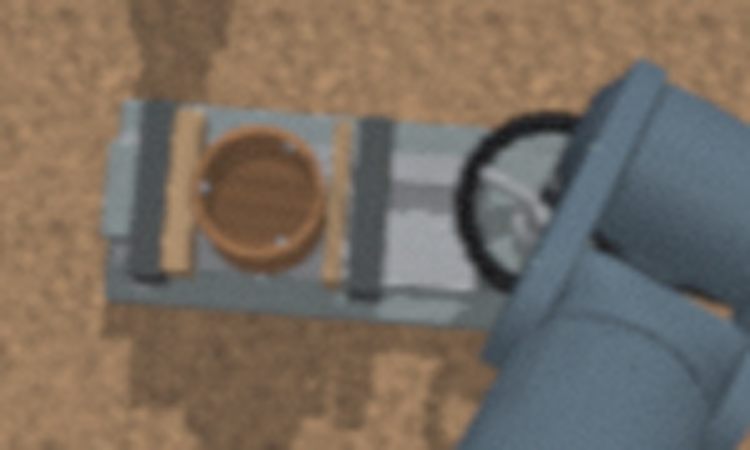

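Call:
{"method": "jog_arm", "body": {"rows": [-0.0018, -0.0001, 0, 0, 0, 2, 0.0, 0, 0, 0, 0, 0, 0, 0.0, 0, 0, 0, 0, 0, 0, 0.03, 0, 0, 0, 0, 0, 0, 0.03, 0, 0, 0, 0, 0, 0, 0.03, 0, 0, -0.03, 0, 0, 0, 0.03, 0, 0, -0.04, 0, 0, 0, 0.03, 0, 0, -0.04, 0, 0, -8, 0.03, 0, 0, -0.02, 0, 0, -8, 0.05, 0, 0, 0, 0, 0, -8, 0.05, 0, 0, 0, 0, 0, -7, 0.05]}}

```text
time: 9.55
position: [0.5115, -0.1505, 0.2498]
orientation: [3.14, -0.002, 0.001]
force: [-0.6, 0.4, -0.7]
opening: 0.0497
grip_force: 0.0
```

```bash
python3 -c "
from h import *
wheel(('top','side'))
go([.4435,-.365,.25],0);go([.4435,-.365,.035],0);o=get_obs();print(o['qpos'].round(2),o['force'])
for c in ['top','side']:
    im=get_image(c);P,u,v=world(im)
    d=np.hypot(P[:,0]-.54,P[:,1]-.06)
    r=P[(d<.06)&(P[:,2]>.122)&(P[:,2]<.14)]
    print('jar rim',circ(r,.0375).round(4),np.median(r[:,2]).round(4),len(r))
    d=np.hypot(P[:,0]-.443,P[:,1]+.365); fl=P[(d<.055)&(P[:,2]>.018)&(P[:,2]<.03)]
    kn=P[(d<.03)&(P[:,2]>.035)]
    g=least_squares(lambda c:np.linalg.norm(kn-[c[0],c[1],c[2]],axis=1)-.0125,[.443,-.365,.045],loss='soft_l1',f_scale=.002).x
    print('flange',((fl.max(0)+fl.min(0))/2).round(4),'knob',kn.mean(0).round(4),g.round(4))
"
```

```text
top hub [ 0.5384 -0.1051] z 0.1332 spoke mod120 58.74352173251332 [0, 0, 0, 0, 0, 0, 0, 0, 1, 4, 4, 6, 8, 5, 1, 0, 0, 0, 0, 0, 0, 0, 0, 0]
side hub [ 0.5357 -0.1087] z 0.1326 spoke mod120 -58.127516894006085 [0, 0, 0, 0, 0, 0, 0, 0, 0, 2, 10, 26, 49, 23, 6, 0, 0, 0, 0, 0, 0, 0, 0, 0]
shift [-0.0667  0.2151 -0.0012] yaw now [ 1.7996e+02 -2.0000e-02 -2.6000e-01]
turn [ 0.04 -0.02 -0.26] shift in target axes [-0.0676  0.2148 -0.0014]
shift [-0.0667  0.2149  0.2138] yaw now [ 1.7996e+02 -2.0000e-02 -2.6000e-01]
turn [ 0.04 -0.02 -0.26] shift in target axes [-0.0676  0.2148  0.2136]
[-0.5  -0.04  1.85 -0.    1.33  1.08] [-0.20029438  0.05262172  0.5575439 ]
jar rim [0.5475 0.0673] 0.13 179
flange [ 0.4442 -0.3639  0.024 ] knob [ 0.4441 -0.3621  0.0545] [ 0.4434 -0.3646  0.0481]
jar rim [0.546  0.0655] 0.1287 309
flange [ 0.4431 -0.3674  0.0239] knob [ 0.4401 -0.3689  0.0532] [ 0.4429 -0.3675  0.0482]
```

Call:
{"method": "jog_arm", "body": {"rows": [-0.0113, 0.036, 0, 0, 0, 0, 0.05, -0.0113, 0.036, 0, 0, 0, 0, 0.05, -0.0113, 0.036, 0, 0, 0, 0, 0.05, -0.0113, 0.036, 0.02, 0, 0, 0, 0.05, -0.0113, 0.036, 0.03, 0, 0, 0, 0.05, -0.0113, 0.036, 0.04, 0, 0, 0, 0.05, 0, 0, 0.04, 0, 0, 0, 0.05, 0, 0, 0.03, 0, 0, 0, 0.05, 0, 0, 0.02, 0, 0, 0, 0.05, 0, 0, 0, 0, 0, 0, 0.05, 0, 0, 0, 0, 0, 0, 0.05]}}

```text
time: 10.85
position: [0.4437, -0.3625, 0.0722]
orientation: [3.142, 0.0, -0.005]
force: [0.3, -0.1, 0.5]
opening: 0.0502
grip_force: 0.0
```

```bash
python3 -c "
from h import *
go([.4435,-.366,.035],0);o=get_obs();print(o['qpos'].round(2),o['force'])"
```

```text
shift [-0.0002  0.0035  0.0372] yaw now [ 1.8e+02  1.0e-02 -2.8e-01]
turn [ 0.    0.01 -0.28] shift in target axes [-0.0002  0.0035  0.0372]
[-0.88  0.28  1.85 -0.    1.01  0.69] [ 0.31119329 -0.13542174  0.48718751]
```

Call:
{"method": "jog_arm", "body": {"rows": [0, 0.0035, 0.015, 0, 0, 0, 0.05, 0, 0, 0.015, 0, 0, 0, 0.05, 0, 0, 0.007, 0, 0, 0, 0.05, 0, 0, 0, 0, 0, 0, 0.05, 0, 0, 0, 0, 0, 0, 0.0, 0, 0, 0, 0, 0, 0, 0.0, 0, 0, 0, 0, 0, 0, 0.0, 0, 0, 0, 0, 0, 0, 0.0, 0, 0, 0, 0, 0, 0, 0.0], "grip_force": 50}}

```text
time: 11.75
position: [0.444, -0.3662, 0.0355]
orientation: [3.141, -0.001, -0.004]
force: [-0.7, 0.8, 2.6]
opening: 0.0233
grip_force: 49.0
```

Call:
{"method": "jog_arm", "body": {"rows": [0, 0, -0.02, 0, 0, 0, 0, 0, 0, -0.04, 0, 0, 0, 0, 0, 0, -0.04, 0, 0, 0, 0, 0, 0, -0.04, 0, 0, 0, 0, 0, 0, -0.03, 0, 0, 0, 0, 0.01, -0.04, 0, 0, 0, 0, 0, 0.01, -0.04, 0, 0, 0, 0, 0, 0.01, -0.04, 0, 0, 0, 0, 0, 0.01, -0.04, 0, 0, 0, 0, 0, 0.01, -0.04, 0, 0, 0, 0, 0, 0.01, -0.04, 0, 0, 0, 0, 0, 0.01, -0.04, 0, 0, 0, 0, 0]}}

```text
time: 12.95
position: [0.5145, -0.0843, 0.2047]
orientation: [-3.142, 0.0, -0.004]
force: [-0.1, 0.7, -0.6]
opening: 0.0238
grip_force: 49.3
```

Call:
{"method": "jog_arm", "body": {"rows": [0.01, -0.04, 0, 0, 0, 0, 0, 0.01, -0.04, 0, 0, 0, 0, 0, 0.01, -0.04, 0, 0, 0, 0, 0, 0.003, -0.032, 0, 0, 0, 0, 0, 0, 0, 0, 0, 0, 0, 0, 0, 0, 0, 0, 0, 0, 0]}}

```text
time: 13.55
position: [0.5479, 0.0661, 0.2045]
orientation: [3.141, 0.001, -0.002]
force: [-0.4, -0.4, -0.5]
opening: 0.0237
grip_force: 49.3
```

```bash
python3 -c "
from h import *
o=get_obs();print(o['position'].round(4),np.degrees(o['orientation']).round(2),o['opening'],o['qpos'].round(2),o['force'])
for c in ['top','side']:
    im=get_image(c);P,u,v=world(im);save(im,c+'4.png')
    p=o['position'];d=np.hypot(P[:,0]-p[0],P[:,1]-p[1])
    fl=P[(d<.055)&(P[:,2]>.16)&(P[:,2]<.205)]
    if len(fl): print(c,'flange z',np.percentile(fl[:,2],[5,25,50,75,95]).round(4),'mid',((fl.max(0)+fl.min(0))/2).round(4),np.ptp(fl,0).round(3),len(fl))
    r=P[(d<.06)&(P[:,2]>.122)&(P[:,2]<.14)]
    if len(r)>20: print('rim',circ(r,.0375).round(4),len(r))
    cv2.imwrite('pics/%s4c.png'%c,cv2.resize((im['img'][150:270,200:400] if c=='top' else im['img'][90:270,200:440])[:,:,::-1],None,fx=3,fy=3,interpolation=cv2.INTER_CUBIC))
"
```

```text
[0.5479 0.0661 0.2045] [ 1.7998e+02  5.0000e-02 -1.4000e-01] 0.023695046389646125 [-0.09  0.05  1.84 -0.    1.25  1.49] [-0.36533951 -0.40325192 -0.52358473]
top flange z [0.1905 0.1924 0.1936 0.1947 0.1964] mid [0.5282 0.0741 0.1934] [0.025 0.066 0.009] 138
side flange z [0.185  0.1924 0.1934 0.1942 0.1974] mid [0.5471 0.0625 0.1868] [0.088 0.086 0.036] 619
rim [0.5459 0.0656] 260
```

View pics/side4c.png

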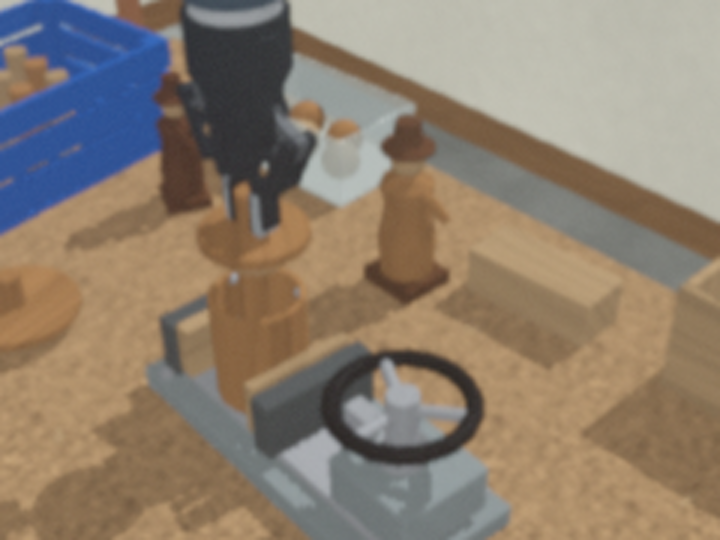

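Call:
{"method": "jog_arm", "body": {"rows": [-0.0009, 0, 0.015, 0, 0, 0, 0, 0, 0, 0.015, 0, 0, 0, 0, 0, 0, 0.01, 0, 0, 0, 0, 0, 0, 0.004, 0, 0, 0, 0], "grip_force": 80}}

```text
time: 14.05
position: [0.5472, 0.066, 0.1597]
orientation: [-3.14, 0.001, -0.005]
force: [-0.4, 4.7, 6.4]
opening: 0.0226
grip_force: 79.5
```

Call:
{"method": "jog_arm", "body": {"rows": [0, 0, 0.003, 0, 0, 0, 0, 0, 0, 0, 0, 0, 0, 0]}}

```text
time: 14.25
position: [0.5478, 0.0666, 0.1586]
orientation: [-3.14, -0.001, -0.004]
force: [-1.3, 4.5, 4.5]
opening: 0.0225
grip_force: 79.4
```

Call:
{"method": "jog_arm", "body": {"rows": [0, -0.0008, 0, 0, 0, 0, 0, 0, 0, 0.002, 0, 0, 0, 0, 0, 0, 0, 0, 0, 0, 0]}}

```text
time: 14.55
position: [0.5477, 0.0671, 0.1562]
orientation: [-3.141, -0.001, -0.004]
force: [0.4, 4.9, 2.9]
opening: 0.0233
grip_force: 79.1
```

Call:
{"method": "jog_arm", "body": {"rows": [0, 0, 0.002, 0, 0, 0, 0, 0, 0, 0, 0, 0, 0, 0]}}

```text
time: 14.75
position: [0.5477, 0.0671, 0.1542]
orientation: [-3.141, -0.001, -0.004]
force: [-0.3, 5.4, 4.4]
opening: 0.0228
grip_force: 79.1
```

Call:
{"method": "jog_arm", "body": {"rows": [0, 0, 0.002, 0, 0, 0, 0, 0, 0, 0, 0, 0, 0, 0]}}

```text
time: 14.95
position: [0.5477, 0.0671, 0.1519]
orientation: [-3.14, -0.001, -0.004]
force: [1.8, 5.1, 2.3]
opening: 0.023
grip_force: 79.0
```

```bash
cat >> h.py <<'E'
def lid():
    o=get_obs();p=o['position'];print(p.round(4),o['force'].round(1))
    for c in ['side','top']:
        P,u,v=world(get_image(c));d=np.hypot(P[:,0]-.547,P[:,1]-.0665)
        f=P[(d<.043)&(d>.018)&(P[:,2]>.13)&(P[:,2]<.155)]
        if len(f)<30: continue
        A=np.c_[f[:,:2]-[.547,.0665],np.ones(len(f))];k=np.linalg.lstsq(A,f[:,2],rcond=None)[0]
        for _ in range(3):
            e=f[:,2]-A@k; g=abs(e)<.003; k=np.linalg.lstsq(A[g],f[g,2],rcond=None)[0]
        f=f[g];print(c,'flange top z',k[2].round(4),'tilt',k[:2].round(3),g.sum(),'mid',((f.max(0)+f.min(0))/2).round(4),np.ptp(f,0).round(3))
E
python3 -c "from h import *;lid()"
```

```text
[0.5477 0.0671 0.1519] [1.8 5.1 2.3]
side flange top z 0.1408 tilt [0.001 0.005] 394 mid [0.5468 0.066  0.1406] [0.085 0.085 0.006]
top flange top z 0.1418 tilt [0.061 0.005] 62 mid [0.5323 0.073  0.1413] [0.019 0.067 0.007]
```

Call:
{"method": "jog_arm", "body": {"rows": [0, 0, 0.001, 0, 0, 0, 0, 0, 0, 0, 0, 0, 0, 0]}}

```text
time: 15.25
position: [0.5478, 0.0671, 0.1516]
orientation: [-3.141, -0.001, -0.004]
force: [-2.0, 5.2, 6.3]
opening: 0.023
grip_force: 80.0
```

Call:
{"method": "jog_arm", "body": {"rows": [0, 0, 0.001, 0, 0, 0, 0, 0, 0, 0, 0, 0, 0, 0]}}

```text
time: 15.45
position: [0.5479, 0.0671, 0.1516]
orientation: [-3.141, -0.001, -0.004]
force: [-4.8, 5.4, 12.7]
opening: 0.0231
grip_force: 80.4
```

Call:
{"method": "jog_arm", "body": {"rows": [0, 0, 0.001, 0, 0, 0, 0, 0, 0, 0, 0, 0, 0, 0]}}

```text
time: 15.65
position: [0.548, 0.0671, 0.1516]
orientation: [-3.141, -0.001, -0.004]
force: [-7.9, 4.7, 17.2]
opening: 0.0227
grip_force: 80.6
```

Call:
{"method": "jog_arm", "body": {"rows": [0, 0, 0.0015, 0, 0, 0, 0, 0, 0, 0.0015, 0, 0, 0, 0, 0, 0, 0, 0, 0, 0, 0]}}

```text
time: 15.95
position: [0.5487, 0.067, 0.1516]
orientation: [-3.141, -0.001, -0.004]
force: [-15.0, 4.9, 32.7]
opening: 0.023
grip_force: 82.5
```

```bash
python3 -c "from h import *;lid();o=get_obs();print(o['ft_torque'])"
```

```text
[0.5487 0.067  0.1516] [-15.    4.9  32.7]
side flange top z 0.1407 tilt [-0.008  0.01 ] 394 mid [0.5464 0.0662 0.1405] [0.084 0.085 0.006]
top flange top z 0.1405 tilt [0.003 0.001] 49 mid [0.5328 0.073  0.1407] [0.02  0.067 0.005]
[ 0.91908522  2.49258745 -0.07803006]
```

Call:
{"method": "jog_arm", "body": {"rows": [0, 0, -0.003, 0, 0, 0, 0, 0, 0, -0.0025, 0, 0, 0, 0, 0, 0, 0, 0, 0, 0, 0]}}

```text
time: 16.35
position: [0.5479, 0.067, 0.1518]
orientation: [-3.141, -0.002, -0.004]
force: [1.3, 5.3, 4.1]
opening: 0.0229
grip_force: 78.9
```

Call:
{"method": "jog_arm", "body": {"rows": [0, 0, 0, 0, 0, 0, 0.05, 0, 0, 0, 0, 0, 0, 0.05, 0, 0, 0, 0, 0, 0, 0.05, 0, 0, -0.02, 0, 0, 0, 0.05, 0, 0, -0.04, 0, 0, 0, 0.05, -0.02, 0, -0.04, 0, 0, 0, 0.05, -0.04, 0, 0, 0, 0, 0, 0.05, -0.04, 0, 0, 0, 0, 0, 0.05, -0.04, 0, 0, 0, 0, 0, 0.05, 0, 0, 0, 0, 0, 0, 0.05]}}

```text
time: 17.35
position: [0.4036, 0.0673, 0.2501]
orientation: [3.141, 0.002, -0.004]
force: [0.9, -0.2, -0.3]
opening: 0.05
grip_force: 0.0
```

```bash
python3 -c "
from h import *
lid();wheel()
for c in ['top','side']:
    im=get_image(c)
    cv2.imwrite('pics/%s5c.png'%c,cv2.resize((im['img'][130:290,160:460] if c=='top' else im['img'][90:310,200:510])[:,:,::-1],None,fx=2.5,fy=2.5,interpolation=cv2.INTER_CUBIC))
    print([np.round(r['at'],3).tolist() for r in search_frame(c,'figure_a')[:3]])
"
```

```text
[0.4036 0.0673 0.2501] [ 0.9 -0.2 -0.3]
side flange top z 0.1408 tilt [0.007 0.012] 454 mid [0.547  0.0662 0.1403] [0.085 0.085 0.006]
top flange top z 0.1409 tilt [0.009 0.01 ] 481 mid [0.5475 0.0673 0.1409] [0.085 0.084 0.007]
top hub [ 0.5386 -0.1037] z 0.133 spoke mod120 -59.476411777584104 [0, 0, 0, 0, 0, 0, 0, 0, 0, 2, 17, 20, 20, 13, 3, 1, 0, 0, 0, 0, 0, 0, 0, 0]
side hub [ 0.5357 -0.1086] z 0.1326 spoke mod120 -58.05058673758853 [0, 1, 0, 0, 0, 0, 0, 0, 0, 3, 11, 24, 46, 21, 5, 4, 0, 0, 0, 0, 0, 0, 0, 0]
[[0.753, 0.108, 0.115], [0.685, -0.376, 0.093], [0.697, 0.386, 0.093]]
[[0.76, 0.105, 0.084], [0.679, -0.395, 0.076], [0.694, 0.383, 0.069]]
```

View pics/side5c.png

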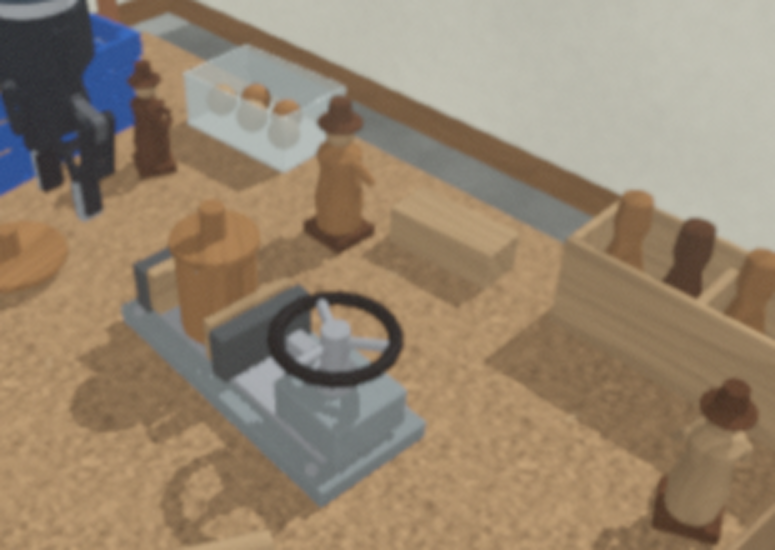

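The side view shows the lid flush and level on the jar at about (213,240), both pads holding the jar, the gripper clear and the figures unmoved. I'm handing it in.

```bash
python3 -c "
from station import *
print(job_done())"
```

```text
the job is handed in; nothing more can be done
None
```

I handed the job in after about 18 s of robot time: the jar is clamped, the small lid is pressed home and level on its rim, and the gripper is clear. The last pictures show the figures unmoved. The clamping force, about 20–25 N, is estimated from the wheel angle, and no verdict was returned.

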